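Feel along the weld of a patch plate

ROBOT

A 7-joint arm with a two-finger parallel gripper is mounted at the origin on a cart in front of the work surface, level with it; the furniture and walls round the work are solid. World frame = base frame: x ahead of the robot, y to its left, z up, the work surface at z = 0. Lengths are in m, angles in rad, forces in N, time in s.
With the tool pointing down it reaches from about 0.425 to 0.8 m from the base axis. Payload 8.3 kg.
Tool frame: the origin (TCP) lies midway between the tips of the shut fingers; the grasp point (between the pads) lies 19 mm behind it (manip.hold_point_z is the distance from the TCP to the grasp point, in m); z points along the fingers, y is the line along which they close (so a half turn about z gives the same grasp; the last joint's range is limited). The gripper opens to 85 mm and grips with 20 to 120 N. Pads are 22 mm wide; open, the fingers measure 114 mm over their backs; the gripper's body (76 mm by 85 mm) begins 54 mm behind the grasp point. The pads swing forward as they close: fully open they stand 13 mm farther back than shut.
Start: joints at [-1.387, 0.383, 0.016, 1.37, -0.006, 1.388, -0.046], TCP at [0.153, 0.606, 0.231] pointing down, gripper open.
Joint ranges: [-2.95, 2.95], [-0.25, 2.06], [-1.52, 1.56], [0.18, 2.33], [-1.44, 4.58], [0.02, 2.06], [-3.01, 3.01]. Speed limits (rad/s): [2.39, 2.39, 3.01, 3.01, 3.14, 3.14, 3.14].

INTERFACE

Orientations are given as a rotation vector (axis times angle).
In Python, from bench import monitor, eyes, job, manip gives the robot as it stands. The module is installed in compiled form; this text tells all that it offers.
- The arm moves only by the shell command python3 -m jog 'ROWS' [OPENING] [FORCE]. ROWS is JSON, a list of rows, each a list of 2 entries, a list of its own where there are three numbers: the shift along the world's x, y, z in units of 25 mm (1.0 is 25 mm), then the turn about the world's z in rad. In form: [[[x, y, z], roll], ...]. A call has 1 to 12 rows; each row shifts and turns the commanded pose from where the row before left it; what a row does not reach is not made up. A row lasts 1/12 s, in which the tool goes at most 41.7 mm and 7.16 degrees, less where a joint would pass 70% of its speed; a pose out of reach is approached as far as the arm can. A call is refused whole if a number of a shift passes 1 or a number of a turn 0.125, either way. A call with a gripper value outside its range is refused whole. OPENING is the opening, from 0 (shut) to 1 (fully open), set as the call begins (- or left out, the last holds). The fingers move at their own pace and stop on an object; FORCE is the grip in N (left out, the last holds). Time passes only in rows, so rows that do not move let the fingers close. It gives the time, the measured TCP pose, the force, the opening and the grip force at its end, in the units of the state.
- monitor.observe(): the state, without advancing time (a new reading comes with each control period).
- eyes.camera(name): name is "side" or "top" or "wrist"; returns (picture, depth): 400x640x3 uint8, red, green, blue; 400x640 float32, m along the optical axis (not along the pixel's ray), 0 where there is no reading.
- eyes.camera_params(name): a dict with "fov_y" (degrees; the focal length in pixels is half the picture's height over the tangent of half this angle, whatever the lens; pixels are square), "cx", "cy" (the principal point, pixels), "rvec" (rotation vector, rad) and "tvec" (3), from world to camera coordinates, as OpenCV has them; the wrist camera has in their place "mount" (4x4, takes a point from camera to tool coordinates, whose origin is the TCP and whose axes are the flange's). Camera axes: x right, y down, z forward; pixel columns grow to the right and rows downward; lengths in m; the calibration is good to about 2 mm. A picture is of the moment at which its call begins: read the wrist's pose just before it. camera_params takes no time and is no camera call.
- job.job_done(): hands the job in; it is judged then, once.
The state is a dict: "time": time; "joints": joint angles; "qd": joint speeds; "effort": joint torques, N m; "tcp_pos": TCP position; "ee_rot": TCP orientation; "contact_force": force on the tool from outside, world axes, zero at the start; "moment": the same for the moment, N m; "opening": finger opening in m; "grip_force": force on a finger pad.
Only numpy, scipy, OpenCV 4.12 (cv2) and the standard library are available. Lean on these libraries where they do the work, as an engineer would, in place of code of your own. Each camera call takes 0.05 s, during which the arm holds its last target. There are 200 camera calls.

TASK

Inspect the weld round the patch plate: starting at the seam end with the yellow dot, run the shut fingertips along the bead, round both corners to its other end, lightly touching it or no more than about a centimetre above it, and never cutting across the patch. Then lift the hand well clear. Do not press hard, and do not pick up or shift the welded plate or anything lying on or round it.

Things in the scene. Friction and masses are not known exactly. Their poses are not given: they have to be found in the camera images.
- coupon: loose dark steel plate, 180 x 150 x 8 mm, 2 kg, flat on the bench at any yaw; origin: centre of its underside, x along the 180 mm side, z up. A grey patch 78 x 76 mm, 4 mm proud, is centred at x -18, y 0 mm. A silvery rippled bead, 9 mm wide, crest 14 mm above the bench, runs as a square-cornered U round three edges of the patch: x, y (22, 41), (-58, 41), (-58, -41), (22, -41) mm. All rigid
- seam0 (a point): crest of the bead at its start; the yellow paint dot, 16 mm across, lies flat on the plate 21 mm beyond this end, at x 43, y 41 mm of the plate. The fingertips' place is the point midway between them, the hand pointing down
- seam1 (a point): crest of the bead half way along the first leg, 40 mm from its start
- seam2 (a point): crest of the bead at the first corner, 40 mm further
- seam3 (a point): crest of the bead half way along the middle run, 41 mm further
- seam4 (a point): crest of the bead at the second corner, 41 mm further
- seam5 (a point): crest of the bead half way along the last leg, 40 mm further
- seam6 (a point): crest of the bead at its far end, 40 mm further
- patch_mid (a point): centre of the top face of the patch, 12 mm above the bench; the hex nut lies near it
- nut: loose steel hex nut, 19 x 22 x 10 mm, lying on the middle of the patch; origin at the centre of its underside
- soapstone: loose flat grey soapstone holder, 16 x 138 x 9 mm (long along its y), lying on the plate about 66 mm from the plate's centre, across the part without weld; origin at the centre of its underside
- magnet: loose red arrow-shaped setting-up magnet, 56 x 95 x 16 mm, on the bench; origin at the centre of its underside
- roll: loose roll of white tape, 52 mm across, 22 mm high, on the bench; origin at the centre of its underside
- cutters: loose side cutters with red handles, 46 x 149 x 15 mm, on the bench; origin at the centre of the underside

How it is judged:
By the outcome, as a careful person would: the job done as asked, in the order asked, and still so for the second after the job is handed in, with the robot touching nothing.
It also fails if it takes over 48 s, if anything falls off the work surface, if the arm or the gripper's body presses on something with over 40 N, if the wrist force passes 120 N, or if a joint passes its speed limit or range.

## Working session

There is one attempt and no reset: what is moved stays moved. The work goes in short steps, Python scripts to look and compute and a shell command to move; the robot and the scene stay as the last step left them, time stands still between calls to the robot, and variables do not carry over. Pictures are saved under pics/ and viewed, at most 10 in all, crops included, and the job is handed in when it is done.

```bash
mkdir -p pics; cat > h.py <<'E'
import numpy as np, cv2
from bench import monitor, eyes, job, manip
from scipy.spatial.transform import Rotation as R
def cam(name):
    s=monitor.observe(); im,d=eyes.camera(name); p=eyes.camera_params(name)
    f=200/np.tan(np.radians(p['fov_y'])/2)
    if 'mount' in p:
        T=np.eye(4);T[:3,:3]=R.from_rotvec(s['ee_rot']).as_matrix();T[:3,3]=s['tcp_pos'];T=T@np.array(p['mount'])
    else:
        T=np.eye(4);T[:3,:3]=R.from_rotvec(p['rvec']).as_matrix();T[:3,3]=p['tvec'];T=np.linalg.inv(T)
    return im,d,(f,p['cx'],p['cy'],T)
def ray(c,u,v,z):
    f,cx,cy,T=c; d=T[:3,:3]@np.array([(u-cx)/f,(v-cy)/f,1]);o=T[:3,3]
    return o+d*(z-o[2])/d[2]
def save(n,im): cv2.imwrite('pics/'+n,im[...,::-1])
def yellow(im):
    h=cv2.cvtColor(im,cv2.COLOR_RGB2HSV)
    m=cv2.inRange(h,(22,120,100),(35,255,255)); n,l,st,ce=cv2.connectedComponentsWithStats(m)
    return [(st[i][4],ce[i].round(1).tolist()) for i in range(1,n) if st[i][4]>8]
E
python3 - <<'E'
from h import *
print(monitor.observe())
for n in ('top','wrist'):
    im,d,c=cam(n); save(n+'0.png',im); print(n,c[3].round(3).tolist(),c[:3])
    for a,ce in yellow(im): print(a,ce,ray(c,*ce,.008).round(4))
E
```

```text
{'time': 0.0, 'joints': array([-1.38686152,  0.38425146,  0.01637616,  1.37117659, -0.00628043,
        1.38819988, -0.04648314]), 'qd': array([-4.27872442e-05, -8.45020122e-04, -9.55770083e-04, -7.96338895e-04,
        8.56417767e-04,  9.18086360e-04, -5.86723851e-04]), 'effort': array([-7.09000960e-04, -6.27599001e+01,  8.43858272e-01, -3.71828771e+01,
        1.64341042e-02,  1.41975260e-02,  1.42898421e-05]), 'tcp_pos': array([0.15255854, 0.60556635, 0.23026044]), 'ee_rot': array([-3.86592565e-01, -3.11752510e+00,  3.10464405e-03]), 'contact_force': array([-0.43585053,  0.14683239,  0.26900002]), 'moment': array([ 0.02746323,  0.02899929, -0.03440402]), 'grip_force': 0.0, 'opening': 0.08503366538021302}
top [[-0.006, -0.997, 0.078, 0.394], [-1.0, 0.006, -0.002, -0.307], [0.002, -0.078, -0.997, 0.889], [0.0, 0.0, 0.0, 1.0]] (np.float64(483.42361641543334), 318.11863297179474, 205.47007545207367)
68 [314.9, 158.1] [ 0.5504 -0.3043  0.008 ]
2743 [592.7, 357.7] [ 0.1869 -0.7985  0.008 ]
wrist [[0.245, 0.929, 0.276, 0.082], [0.97, -0.234, -0.071, 0.623], [-0.001, 0.285, -0.958, 0.373], [0.0, 0.0, 0.0, 1.0]] (np.float64(301.70796981065456), 317.0089220337095, 196.8767646723837)
```

View pics/top0.png

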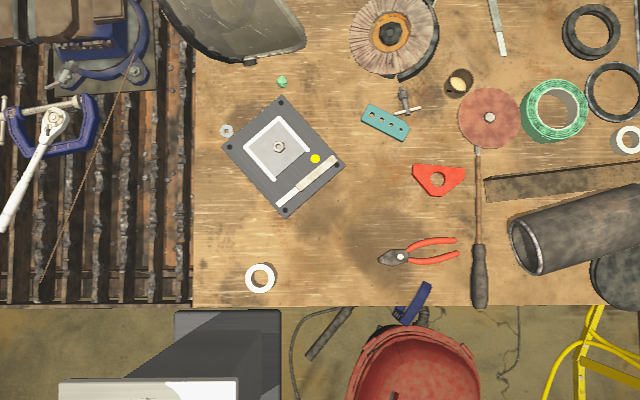

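The plate is centred near pixel (283,157), with the yellow dot at (315,158). The soapstone runs from (278,205) to (337,157), and the nut is on the patch at (278,147). Next I'll check heights along the way and get a plate estimate.

```bash
python3 - <<'E'
from h import *
im,d,c=cam('top'); f,cx,cy,T=c
v,u=np.mgrid[:400,:640]
P=np.stack([(u-cx)/f*d,(v-cy)/f*d,d],-1)@T[:3,:3].T+T[:3,3]
for y0 in np.arange(.4,-.5,-.1):
    m=(d>0)&(P[...,1]<y0)&(P[...,1]>y0-.1)&(P[...,0]>.2)&(P[...,0]<.85)
    print(y0.round(2),np.percentile(P[m][:,2],99.5).round(3) if m.any() else None)
p=lambda *a:ray(c,*a,.008)[:2].round(4)
print('patch',p(278,147),'dot',p(315,158),'corner',p(246,149),p(277,117))
im,d,c=cam('side'); save('side0.png',im)
E
```

```text
0.4 -0.021
0.3 0.048
0.2 0.153
0.1 0.152
0.0 0.166
-0.1 0.229
-0.2 0.27
-0.3 0.113
-0.4 0.144
patch [ 0.5715 -0.2363] dot [ 0.5506 -0.3044] corner [ 0.5681 -0.1772] [ 0.6279 -0.2344]
```

View pics/side0.png

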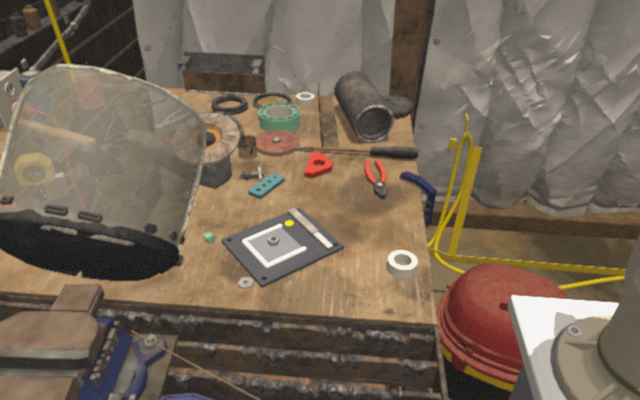

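The side view shows the plate lying clear at (280,245). A tall visor at (100,170) is nearby, so I'll check its clearance from the far corner of the seam.

```bash
python3 - <<'E'
from h import *
for n in('top','side'):
    im,d,c=cam(n); f,cx,cy,T=c
    v,u=np.mgrid[:400,:640]
    P=(np.stack([(u-cx)/f*d,(v-cy)/f*d,d],-1)@T[:3,:3].T+T[:3,3])[d>0]
    for z0 in (.03,.08,.15,.2,.3):
        for y0 in np.arange(.3,-.4,-.1):
            m=(P[:,1]<y0)&(P[:,1]>y0-.1)&(P[:,2]>z0)&(P[:,2]<.6)&(P[:,0]>.3)&(P[:,0]<1)
            if m.sum()>5: print(n,z0,y0.round(1),'xmin',P[m][:,0].min().round(3),'zmax',P[m][:,2].max().round(3))
E
```

```text
top 0.03 0.3 xmin 0.417 zmax 0.134
top 0.03 0.2 xmin 0.5 zmax 0.155
top 0.03 0.1 xmin 0.534 zmax 0.155
top 0.03 -0.0 xmin 0.726 zmax 0.181
top 0.03 -0.1 xmin 0.709 zmax 0.243
top 0.03 -0.2 xmin 0.69 zmax 0.283
top 0.03 -0.3 xmin 0.676 zmax 0.117
top 0.08 0.3 xmin 0.715 zmax 0.134
top 0.08 0.2 xmin 0.716 zmax 0.155
top 0.08 0.1 xmin 0.722 zmax 0.155
top 0.08 -0.0 xmin 0.726 zmax 0.181
top 0.08 -0.1 xmin 0.709 zmax 0.243
top 0.08 -0.2 xmin 0.69 zmax 0.283
top 0.08 -0.3 xmin 0.676 zmax 0.117
top 0.15 0.2 xmin 0.717 zmax 0.155
top 0.15 0.1 xmin 0.723 zmax 0.155
top 0.15 -0.0 xmin 0.737 zmax 0.181
top 0.15 -0.1 xmin 0.709 zmax 0.243
top 0.15 -0.2 xmin 0.69 zmax 0.283
top 0.2 -0.1 xmin 0.716 zmax 0.243
top 0.2 -0.2 xmin 0.69 zmax 0.283
side 0.03 0.3 xmin 0.738 zmax 0.154
side 0.03 0.2 xmin 0.538 zmax 0.155
side 0.03 0.1 xmin 0.538 zmax 0.154
side 0.03 -0.0 xmin 0.727 zmax 0.235
side 0.03 -0.1 xmin 0.711 zmax 0.33
side 0.03 -0.2 xmin 0.692 zmax 0.349
side 0.03 -0.3 xmin 0.677 zmax 0.116
side 0.08 0.3 xmin 0.738 zmax 0.154
side 0.08 0.2 xmin 0.719 zmax 0.155
side 0.08 0.1 xmin 0.724 zmax 0.154
side 0.08 -0.0 xmin 0.727 zmax 0.235
side 0.08 -0.1 xmin 0.711 zmax 0.33
side 0.08 -0.2 xmin 0.692 zmax 0.349
side 0.08 -0.3 xmin 0.677 zmax 0.116
side 0.15 0.3 xmin 0.738 zmax 0.154
side 0.15 0.2 xmin 0.719 zmax 0.155
side 0.15 0.1 xmin 0.726 zmax 0.154
side 0.15 -0.0 xmin 0.741 zmax 0.235
side 0.15 -0.1 xmin 0.711 zmax 0.33
side 0.15 -0.2 xmin 0.692 zmax 0.349
side 0.2 -0.0 xmin 0.782 zmax 0.235
side 0.2 -0.1 xmin 0.718 zmax 0.33
side 0.2 -0.2 xmin 0.692 zmax 0.349
side 0.3 -0.1 xmin 0.774 zmax 0.33
side 0.3 -0.2 xmin 0.728 zmax 0.349
```

```bash
python3 -m jog '[[[1,-0.5,0.2],0],[[1,-0.5,0.2],0],[[1,-0.5,0.2],0],[[1,-0.5,0.2],0],[[1,-0.5,0],0],[[1,-0.5,0],0],[[1,-0.5,0],0],[[1,-0.5,0],0],[[0.75,-1,0],0],[[0.75,-1,0],0],[[0.75,-1,0],0],[[0.75,-1,0],0]]' 0
python3 -m jog '[[[0.75,-1,0],0],[[0.75,-1,0],0],[[0.75,-1,0],0],[[0.75,-1,0],0],[[0.05,-1,0],0],[[0.05,-1,0],0],[[0.05,-1,0],0],[[0.05,-1,0],0],[[0.05,-1,0],0.08],[[0.05,-1,0],0.08],[[0.05,-1,0],0.08],[[0.05,-1,0],0]]'
python3 -m jog '[[[0.05,-1,0],0],[[0.05,-1,0],0],[[0.05,-1,0],0],[[0.05,-1,0],0],[[0.05,-1,0],0],[[0.05,-1,0],0],[[0.05,-1,0],0],[[0.05,-1,0],0],[[0.05,-1,0],0],[[0.05,-1,0],0],[[0.05,-1,0],0],[[0.05,-1,0],0]]'
python3 -m jog '[[[0,-1,0],0],[[0,-1,0],0],[[0,0,0],0],[[0,0,0],0]]'
python3 - <<'E'
from h import *
s=monitor.observe(); print(s['time'],s['joints'].round(2),s['tcp_pos'].round(4),s['ee_rot'].round(3))
im,d,c=cam('wrist'); save('wrist1.png',im); print(c[3].round(3).tolist())
for a,ce in yellow(im): print(a,ce,ray(c,*ce,.008).round(4))
E
```

```text
time: 1.3
tcp_pos: [0.4284, 0.4047, 0.2512]
ee_rot: [-0.387, -3.118, 0.0]
contact_force: [0.8, 1.1, 0.6]
opening: 0.0002
grip_force: 0.0
time: 2.3
tcp_pos: [0.5125, 0.1048, 0.2514]
ee_rot: [0.002, 3.141, 0.0]
contact_force: [1.1, -0.2, -0.1]
opening: 0.0001
grip_force: 0.0
time: 3.3
tcp_pos: [0.5275, -0.1951, 0.2514]
ee_rot: [0.01, 3.141, 0.0]
contact_force: [-0.4, 0.0, -0.7]
opening: -0.0001
grip_force: 0.0
time: 3.63
tcp_pos: [0.5269, -0.2457, 0.2512]
ee_rot: [-0.016, -3.141, 0.001]
contact_force: [0.7, -0.8, -0.2]
opening: -0.0001
grip_force: 0.0
3.6333 [-0.07  0.31  0.58  1.48 -0.17  1.4   2.08] [ 0.5269 -0.2457  0.2512] [-1.600e-02 -3.141e+00  1.000e-03]
[[0.011, 0.959, 0.285, 0.454], [1.0, -0.01, -0.003, -0.245], [-0.0, 0.285, -0.959, 0.394], [0.0, 0.0, 0.0, 1.0]]
109 [272.5, 184.1] [ 0.5503 -0.305   0.008 ]
```

View pics/wrist1.png

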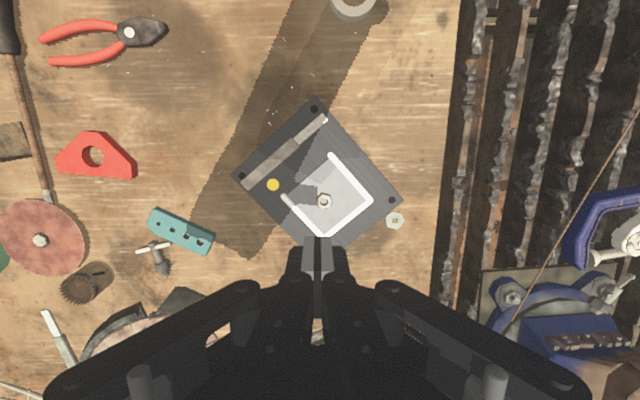

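The wrist view agrees with the top view on the dot, at (272,184). The bead runs from (283,194) to corners (322,236) and (373,201), ending at (332,154). Next I'll fit the bead outline in the unobstructed first top picture and in the wrist view.

```bash
python3 - <<'E'
from h import *
pts=np.array([[22,41],[-58,41],[-58,-41],[22,-41]])*1e-3
for n,fn,box,dot,vm in (('top','top0.png',(225,320,100,205),(314.9,158.1),190),('wrist','wrist1.png',(240,400,130,240),(272.5,184.1),190)):
    im=cv2.imread('pics/'+fn)[...,::-1]; _,_,c=cam(n)
    h=cv2.cvtColor(im,cv2.COLOR_RGB2HSV); m=cv2.inRange(h,(0,0,vm),(180,45,255))
    u0,u1,v0,v1=box; k=np.zeros_like(m);k[v0:v1,u0:u1]=m[v0:v1,u0:u1]
    N,l,st,ce=cv2.connectedComponentsWithStats(k,connectivity=8); print(n,[(s[4],e.round(0).tolist()) for s,e in zip(st[1:],ce[1:]) if s[4]>20])
    i=1+np.argmax(st[1:,4]); vv,uu=np.where(l==i)
    P=np.array([ray(c,a,b,.0135)[:2] for a,b in zip(uu,vv)]).astype(np.float32)
    r=cv2.minAreaRect(P*1000); print(np.round(r[0],1),np.round(r[1],1),r[2],cv2.boxPoints(r).round(0).tolist())
    save(n+'_m.png',cv2.resize(np.dstack([(l==i).astype(np.uint8)*255,k,im[...,1]])[v0:v1,u0:u1],None,fx=4,fy=4,interpolation=0))
    D=ray(c,*dot,.008)[:2]
    print('dot',D.round(4))
E
```

```text
top [(np.int32(2172), [275.0, 147.0]), (np.int32(73), [228.0, 131.0]), (np.int32(369), [299.0, 186.0])]
[ 568.8 -232.8] [88.4 91.5] 40.627132415771484 [[505.0, -227.0], [565.0, -296.0], [632.0, -239.0], [573.0, -169.0]]
dot [ 0.5504 -0.3043]
wrist [(np.int32(3574), [332.0, 198.0]), (np.int32(183), [393.0, 220.0])]
[ 570.2 -230.3] [88.3 91.8] 41.67997360229492 [[507.0, -225.0], [568.0, -294.0], [634.0, -235.0], [573.0, -167.0]]
dot [ 0.5515 -0.3019]
```

```bash
python3 -m jog '[[[0.52,-0.58,-1],0],[[0.52,-0.58,-1],0],[[0.52,-0.58,-1],0],[[0,0,-1],0],[[0,0,-1],0],[[0,0,-1],0],[[0,0,-0.8],0],[[0,0,-0.4],0],[[0,0,0],0],[[0,0,0],0]]'
python3 - <<'E'
from h import *
for i in range(3):
    s=monitor.observe(); print(s['time'],s['tcp_pos'].round(4),s['ee_rot'].round(3)); im,d,c=cam('wrist')
save('wrist2.png',im)
for a,ce in yellow(im): print(a,ce,ray(c,*ce,.008).round(4))
f,cx,cy,T=c
for q in ([.5661,-.289,.014],[.6263,-.2363,.014],s['tcp_pos']):
    p=np.linalg.inv(T)@np.r_[q,1]; print((p[:2]/p[2]*f+[cx,cy]).round(1))
E
```

```text
time: 4.62
tcp_pos: [0.5671, -0.2866, 0.0717]
ee_rot: [-0.009, -3.142, -0.0]
contact_force: [-0.5, -0.3, 0.7]
opening: -0.0003
grip_force: 0.0
4.6167 [ 0.5671 -0.2866  0.0717] [-0.009 -3.142 -0.   ]
4.6667 [ 0.5676 -0.2873  0.0727] [ 9.00e-03  3.14e+00 -1.00e-03]
4.7167 [ 0.5678 -0.2876  0.0731] [ 1.000e-02  3.139e+00 -1.000e-03]
387 [292.9, 188.5] [ 0.5503 -0.305   0.008 ]
[315.5 212.1]
[384.9 285.8]
[317.7 253.1]
```

View pics/wrist2.png

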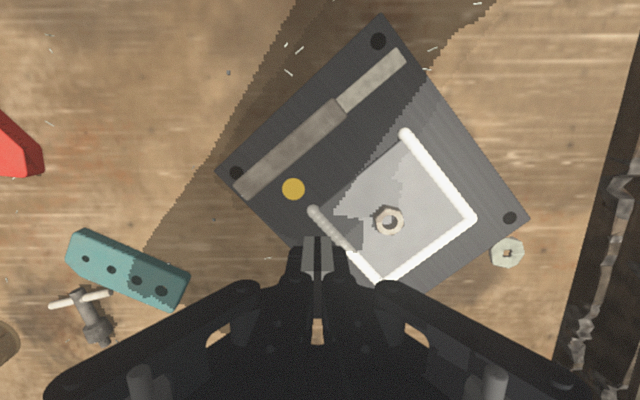

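The bead start is at (314,210), with the predicted seam0 at (315,212). The later corner is near (468,215), the far end near (406,133) and the dot at (293,188). I'll descend at seam0 to 5 mm above the crest and check the remaining waypoints.

```bash
python3 -m jog '[[[-0.03,-0.03,-0.7],0],[[-0.03,-0.03,-0.7],0],[[0,0,-0.5],0],[[0,0,-0.26],0],[[0,0,0],0],[[0,0,0],0]]'
python3 - <<'E'
from h import *
im,d,c=cam('wrist'); s=monitor.observe(); print(s['tcp_pos'].round(4),s['contact_force'].round(1))
im,d,c=cam('wrist'); s=monitor.observe(); print(s['tcp_pos'].round(4)); save('wrist3.png',im)
f,cx,cy,T=c; o=im.copy()
for q in ([.5661,-.289],[.6263,-.2363],[.5723,-.1747],[.5121,-.2274]):
    p=np.linalg.inv(T)@np.r_[q,.014,1]; p=p[:2]/p[2]*f+[cx,cy]; print(p.round(1)); cv2.circle(o,tuple(int(x) for x in p),3,(255,0,0),1)
for a,ce in yellow(im): print(a,ce,ray(c,*ce,.008).round(4))
save('wrist3o.png',o)
E
```

```text
time: 5.27
tcp_pos: [0.5654, -0.2891, 0.0178]
ee_rot: [0.011, 3.141, -0.0]
contact_force: [-0.1, -0.5, 0.4]
opening: 0.0001
grip_force: 0.0
[ 0.5657 -0.2893  0.0182] [-0.4  0.8 -0.6]
[ 0.5659 -0.2894  0.0184]
[318.1 250.1]
[407.5 341.5]
[529.1 259.1]
[444.4 148.2]
650 [288.2, 218.9] [ 0.5504 -0.3051  0.008 ]
```

View pics/wrist3o.png

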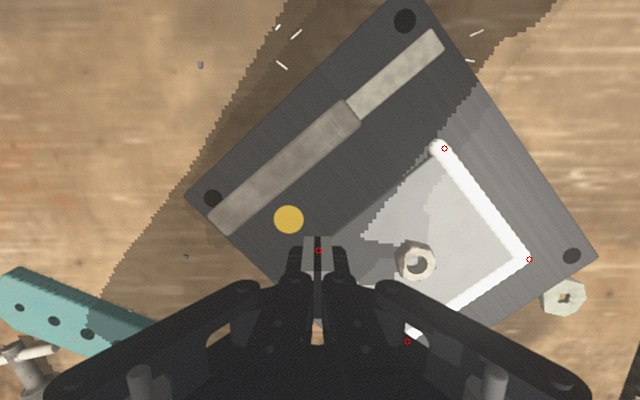

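The predicted points fall on the bead. seam4 and seam6 should shift about 2 mm toward -y, from (529,259) to about (525,257) and from (444,148) to about (441,148). Running leg 1.

```bash
python3 -m jog '[[[0,-0.04,0],0],[[0.24,0.21,0],0],[[0.24,0.21,0],0],[[0.24,0.21,0],0],[[0.24,0.21,0],0],[[0.24,0.21,0],0],[[0.24,0.21,0],0],[[0.24,0.21,0],0],[[0.24,0.21,0],0],[[0.24,0.21,0],0],[[0.24,0.21,0],0],[[0,0,0],0]]'
python3 -m jog '[[[0,0,0],0],[[0,0,0],0]]'
python3 - <<'E'
from h import *
im,d,c=cam('wrist'); s=monitor.observe(); print(s['tcp_pos'].round(4),s['contact_force'].round(1)); save('wrist4.png',im)
E
```

```text
time: 6.37
tcp_pos: [0.6268, -0.2352, 0.0171]
ee_rot: [0.007, 3.141, 0.001]
contact_force: [0.1, 0.1, 0.4]
opening: -0.0001
grip_force: 0.0
time: 6.53
tcp_pos: [0.6248, -0.2379, 0.0172]
ee_rot: [-0.011, -3.141, 0.001]
contact_force: [-0.2, -0.1, 0.8]
opening: 0.0002
grip_force: 0.0
[ 0.6246 -0.2382  0.0173] [ 0.3 -0.4 -0.1]
```

View pics/wrist4.png

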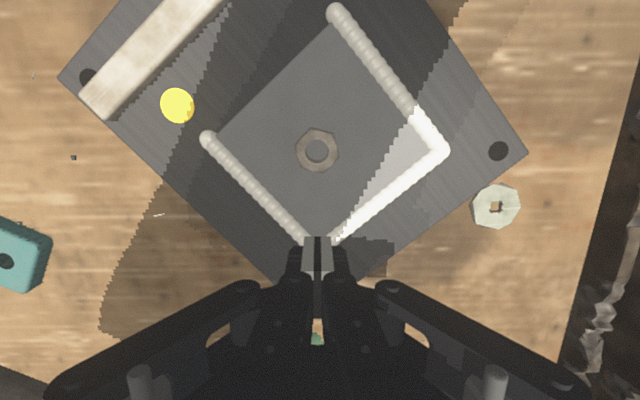

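The fingertips at (317,250) sit on the first corner, where the two bead lines meet at about (317,254). Next is the middle run.

```bash
python3 -m jog '[[[-0.21,0.245,0.04],0],[[-0.21,0.245,0],0],[[-0.21,0.245,0],0],[[-0.21,0.245,0],0],[[-0.21,0.245,0],0],[[-0.21,0.245,0],0],[[-0.21,0.245,0],0],[[-0.21,0.245,0],0],[[-0.21,0.245,0],0],[[-0.21,0.245,0],0],[[0,0,0],0],[[0,0,0],0]]'
python3 -m jog '[[[0,0,0],0]]'
python3 - <<'E'
from h import *
im,d,c=cam('wrist'); s=monitor.observe(); print(s['tcp_pos'].round(4),s['contact_force'].round(1)); save('wrist5.png',im)
E
```

```text
time: 7.58
tcp_pos: [0.5726, -0.1756, 0.0184]
ee_rot: [0.009, 3.141, 0.0]
contact_force: [0.9, -0.1, 0.1]
opening: -0.0002
grip_force: 0.0
time: 7.67
tcp_pos: [0.5729, -0.1765, 0.0185]
ee_rot: [0.011, 3.141, -0.001]
contact_force: [0.5, 0.3, -0.4]
opening: -0.0003
grip_force: 0.0
[ 0.5729 -0.1767  0.0184] [-0.2  0.1  0.5]
```

View pics/wrist5.png

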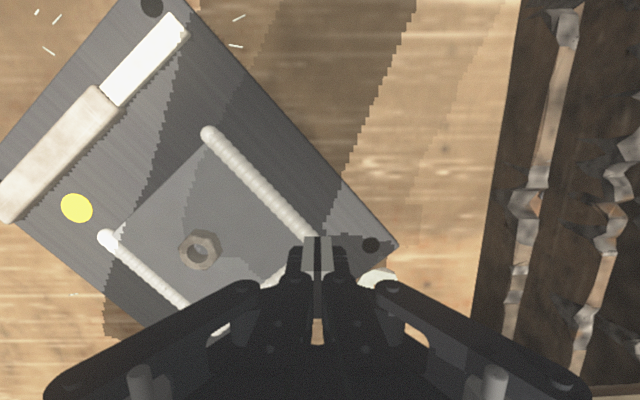

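The fingertips are near the second corner. Leg 3 runs from (208,133) to (312,232), and I want its line in world coordinates before following it.

```bash
python3 - <<'E'
from h import *
s=monitor.observe(); im,d,c=cam('wrist'); f,cx,cy,T=c
print(s['tcp_pos'].round(4),s['ee_rot'].round(3))
g=cv2.cvtColor(im,cv2.COLOR_RGB2GRAY).astype(float)
# bead centre on columns 220..300: bright pixels near the line seen
P=[]
for u in range(215,305,3):
    vc=137+.93*(u-210); vs=np.arange(int(vc-16),int(vc+17)); w=g[vs,u]; w=np.clip(w-np.percentile(w,55),0,None)
    P.append((u,(vs*w).sum()/w.sum()))
W=np.array([ray(c,*p,.0135)[:2] for p in P]); 
vx,vy,x0,y0=cv2.fitLine(W.astype(np.float32),cv2.DIST_HUBER,0,.0005,.0005).ravel()
print('dir deg',np.degrees(np.arctan2(vy,vx)),'pts',W[[0,-1]].round(4))
n=np.array([-vy,vx]); print('tcp offset normal mm',1000*n@(s['tcp_pos'][:2]-[x0,y0]),n.round(3))
print('seam6 tip',ray(c,208,133,.0135).round(4),'dot',[ray(c,*e,.008).round(4) for a,e in yellow(im)])
save('crop5.png',cv2.resize(im[110:310,170:370],None,fx=3,fy=3))
E
```

```text
[ 0.5729 -0.1767  0.0184] [ 1.100e-02  3.141e+00 -1.000e-03]
dir deg 41.010685 pts [[ 0.5157 -0.2261]
 [ 0.5632 -0.1849]]
tcp offset normal mm -0.16440855385495326 [-0.656  0.755]
seam6 tip [ 0.5112 -0.229   0.0135] dot [array([ 0.5492, -0.3003,  0.008 ])]
```

View pics/crop5.png

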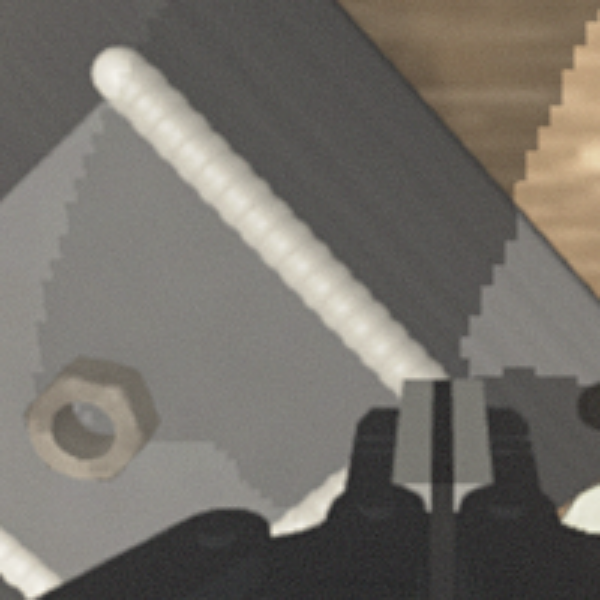

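The crop shows the fingertips exactly in line with leg 3 (offset 0.2 mm), with seam6 at about (0.512, -0.229). I'll run the last leg, settle, then lift.

```bash
python3 -m jog '[[[-0.242,-0.21,0],0],[[-0.242,-0.21,0],0],[[-0.242,-0.21,0],0],[[-0.242,-0.21,0],0],[[-0.242,-0.21,0],0],[[-0.242,-0.21,0],0],[[-0.242,-0.21,0],0],[[-0.242,-0.21,0],0],[[-0.242,-0.21,0],0],[[-0.242,-0.21,0],0],[[0,0,0],0],[[0,0,0],0]]'
python3 -m jog '[[[0,0,0],0],[[0,0,0],0]]'
```

```text
time: 8.77
tcp_pos: [0.5119, -0.2291, 0.0184]
ee_rot: [0.012, 3.141, -0.0]
contact_force: [1.0, 0.4, -0.6]
opening: -0.0002
grip_force: 0.0
time: 8.93
tcp_pos: [0.5126, -0.2281, 0.0183]
ee_rot: [0.009, 3.141, 0.0]
contact_force: [0.2, 0.4, 1.2]
opening: 0.0
grip_force: 0.0
```

```bash
python3 -m jog '[[[0,0,0.5],0],[[0,0,1],0],[[0,0,1],0],[[0,0,1],0],[[0,0,1],0],[[0,0,1],0],[[0,0,1],0],[[0,0,1],0],[[0,0,1],0],[[0,0,0.5],0],[[0,0,0],0],[[0,0,0],0]]'
python3 - <<'E'
from h import *
im,d,c=cam('wrist'); save('wrist6.png',im)
for a,ce in yellow(im): print(a,ce,ray(c,*ce,.008).round(4))
print(monitor.observe()['time']); print(job.job_done())
E
```

```text
time: 9.93
tcp_pos: [0.5125, -0.2287, 0.2446]
ee_rot: [0.01, 3.14, -0.001]
contact_force: [-0.5, -0.3, -1.2]
opening: 0.0002
grip_force: 0.0
109 [259.2, 195.6] [ 0.5505 -0.3051  0.008 ]
9.9833
the job is handed in; nothing more can be done
None
```

I ran the shut fingertips along the whole bead, from the yellow-dot end round both corners to the far end, about 3–5 mm above the crest. I then lifted the hand to 0.245 m and handed the job in at about 10 s. I saw no sign of contact, and the yellow dot on the plate measured the same before and after.

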